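# Slide the soldering board home and shut the heat shield

## Robot

A 7-joint arm with a two-finger parallel gripper is mounted at the origin on the work surface. World frame = base frame: x ahead of the robot, y to its left, z up, the work surface at z = 0. Lengths are in m, angles in rad, forces in N, time in s.
With the tool pointing down it reaches from about 0.4 to 0.85 m from the base axis. Payload 10.4 kg.
Tool frame: the origin (TCP) lies at the very end of the fingers, on their centre line; the grasp point (between the pads) lies 19 mm behind it (r.pinch_z is the distance from the TCP to the grasp point, in m); z points along the fingers, y is the line along which they close (so a half turn about z gives the same grasp; the last joint's range is limited). The gripper opens to 87 mm and grips with 3 to 60 N. Pads are 19 mm wide; open, the fingers measure 117 mm over their backs; the gripper's body (75 mm by 190 mm) begins 51 mm behind the grasp point.
Start: joints at [-1.205, 0.332, -0.065, 1.46, 0.022, 1.35, -0.088], TCP at [0.237, 0.578, 0.223] pointing down, gripper open.
Joint ranges: [-2.6, 2.6], [-0.5, 2.12], [-1.47, 1.34], [0.16, 2.42], [-1.27, 4.41], [0.06, 2.06], [-2.6, 2.6]. Speed limits (rad/s): [2.22, 2.22, 2.79, 2.79, 3.14, 3.14, 3.14].

## Interface

Orientations are given as a unit quaternion [x, y, z, w].
In Python, from bench import sensors, vision, r gives the robot as it stands.
- The arm moves only by the shell command python3 -m crank 'ROWS' [OPENING] [FORCE]. ROWS is JSON, a list of rows, each a list of 2 entries, a list of its own where there are three numbers: the shift along the tool's x, y, z normalised to -1 to 1, where 1 is 3 cm, then the turn about the tool's z normalised to -1 to 1, where 1 is 8 degrees. A call has 1 to 12 rows; each row shifts and turns the commanded pose from where the row before left it, along the tool's axes as they then stand; what a row does not reach is not made up. A row lasts 1/8 s, in which the tool goes at most 62.5 mm and 10.7 degrees, less where a joint would pass 70% of its speed; a pose out of reach is approached as far as the arm can. A call with a number of a shift or a turn outside -1 to 1 is refused whole. A call with a gripper value outside its range is refused whole. OPENING is the opening, from 0 (shut) to 1 (fully open), set as the call begins (- or left out, the last holds). The fingers move at their own pace and stop on an object; FORCE is the grip in N (left out, the last holds). Time passes only in rows, so rows that do not move let the fingers close. It gives the time, the measured TCP pose, the force, the opening and the grip force at its end, in the units of the state.
- sensors.read_state(): the state, without advancing time (a new reading comes with each control period).
- vision.camera(name): name is "scene" or "top"; returns the picture (400x640x3 uint8, red, green, blue); there is no depth.
- vision.camera_model(name): a dict with "vertical_fov" (degrees; the focal length in pixels is half the picture's height over the tangent of half this angle, whatever the lens; pixels are square), "cx", "cy" (the principal point, pixels), "camera_from_world" (4x4, takes a point from world to camera coordinates). Camera axes: x right, y down, z forward; pixel columns grow to the right and rows downward; lengths in m; the calibration is good to about 2 mm. A picture is of the moment at which its call begins. camera_model takes no time and is no camera call.
- r.close_job(): hands the job in; it is judged then, once.
The state is a dict: "time": time; "joint_positions": joint angles; "joint_vel": joint speeds; "joint_torque": joint torques, N m; "ee_pos": TCP position; "eef_rot": TCP orientation; "ft_force": force on the tool from outside, world axes, zero at the start; "torque": the same for the moment, N m; "width": finger opening in m; "grip_force": force on a finger pad.
Only numpy, scipy, OpenCV 4.12 (cv2) and the standard library are available. Lean on these libraries where they do the work, as an engineer would, in place of code of your own. Each camera call takes 0.05 s, during which the arm holds its last target. There are 200 camera calls.

## Task

With a fingertip, gently push the soldering board with its bangle along the rails into the hearth until you feel it drop into the locating notches, and stop there without forcing it past them. Then push the hinged copper heat shield shut behind it. Only push: pick nothing up, keep off the bangle, and leave everything else on the bench where it is.

Things in the scene. Friction and masses are not known exactly. Their poses are not given: they have to be found in the camera images.
- hearth: Soldering hearth, fixed: dark steel pan 345 x 380 mm with two buff fire bricks on edge (along the -y side and across the +x end, tops 118 mm above the bench) and two steel rails. Origin on the bench under the board's home place. +x is the way the board slides in, +z up, +y the pan's open side, towards the robot. The loading end is at -x; nothing stands behind the rails there.
- home (a point): Where the board's origin belongs: 25 mm above the bench at the hearth's x = y = 0. The rails run along hearth x from -260 to +145 mm, centred at y = -85 and +85 mm, top 30 mm above the bench, outer flanges to 42 mm. Each rail top has two notches, 15 mm wide, 5 mm deep, at x = -75 and +75 mm. Beyond the notches the rails go on.
- board: Loose soldering board, 0.5 to 1 kg: white slab in a steel carrier 188 x 144 mm on two round cross bars 12 mm thick, 178 mm long, at its x = -75 and +75 mm. Origin under its centre, at the underside of the bars; axes like the hearth's. Slab top at z = 25 mm. On the rails: hearth z = 30 mm, x = -120 to -60 mm at the start. Home: bars in the notches, hearth x = 0 within 3 mm, z = 25 mm. 2 to 7 N slide it.
- lip (a point): Middle of the top edge of the upturned steel lip at the rear edge of the board (its x = -94.5 mm), for pushing: 100 mm wide, 3 mm thick, standing 20 mm above the slab, top 45 mm above the board's origin. Push its rear face towards the board's +x.
- shield (a joint): Copper heat shield across the loading end, on a vertical hinge post (130 mm tall) at hearth x = -118, y = +108 mm. 0 = shut, square across the rails, against a stop; 1.4 to 1.7 at the start = standing open, along hearth -x on the +y side of the rails. It shuts by swinging its free end from -x towards -y of the hearth, over the rails, and stays where it is left (friction 0.06 N m).
- shield_push (a point): Point on the middle of the shield's thickness, 125 mm out from the hinge and 105 mm above the bench. The plate is 3 mm thick, reaches from 8 to 190 mm from the hinge and from 52 to 127 mm above the bench (it passes over the rails). Its outer face, the one to push, looks to hearth +y when open and to hearth -x when shut.
- bangle: Brass bangle lying on the slab, 66 mm outer diameter, 59 mm inner, 8 mm high, 30 g; origin at the centre of its underside. Not to be touched; it rides along.
- flux_jar: Small jar, 48 mm diameter, 55 mm high, on the pan's open side; leave alone. Origin under its centre.
- charcoal: Black charcoal block 90 x 55 x 32 mm on the pan's open side; leave alone. Origin under its centre.
- pliers: Pliers with blue handles, 155 mm long, lying on the bench; leave alone. Origin under the middle.
- hammer: Hammer, 230 mm long, lying on the bench; leave alone. Origin under the middle.
- brush: Bench brush, 200 mm long, lying on the bench; leave alone. Origin under the middle.
- mandrel: Tapered steel ring mandrel, 280 mm long, lying on the bench; leave alone. Origin under the middle.
- dish: White ceramic dish, 80 mm diameter, 30 mm high, on the bench; leave alone. Origin under its centre.
There are look-alikes about, which are no part of the job. What is shaped like the board but purple or turquoise is not meant.

How it is judged:
On the way:
1. the board has dropped into its notches while the heat shield still stands open (z of board in the frame of hearth below 0.0275 m and x of board in the frame of hearth between -0.006 and 0.006 m and angle between the z axis of board and the z axis of hearth, either way round below 0.02 rad and value of joint shield above 0.8 rad), for 0.2 s.
At the end, for the whole second after the job is handed in: The board lies flat with both bars in the locating notches (origin within 6 mm of home along the rails, less than 2.5 mm above fully dropped, tilted under 0.02 rad), at rest with the bangle lying on it, and the heat shield is shut within 0.1 rad (z of board in the frame of hearth below 0.0275 m and x of board in the frame of hearth between -0.006 and 0.006 m and angle between the z axis of board and the z axis of hearth, either way round below 0.02 rad and value of joint shield below 0.1 rad and linear speed of each of board, bangle below 0.01 m/s and horizontal distance between bangle and board below 0.045 m); the robot touches nothing.
It fails at once if the board was lifted off its rails (z of board in the frame of hearth above 0.042 m).
It fails at once if the board was driven past its notches (x of board in the frame of hearth above 0.012 m).
It fails at once if the board was shoved harder than 60 N (contact force between any of the arm, the fingers and board above 60 N).
It fails at once if the robot touched the bangle, or it slid about on the board or was lifted off (contact force between any of the arm, the fingers and bangle above 0.5 N or x of bangle in the frame of board below -0.03 m or x of bangle in the frame of board above 0.045 m or y of bangle in the frame of board below -0.03 m or y of bangle in the frame of board above 0.03 m or z of bangle in the frame of board above 0.04 m).
It fails at once if another thing on the bench or the pan was disturbed (20 mm) (distance of any of flux_jar, charcoal, pliers, hammer, brush, mandrel, dish from where it was at the start of the episode above 0.02 m).
It also fails if it takes over 58 s, if anything falls off the work surface, if the arm or the gripper's body presses on something with over 40 N, if the wrist force passes 120 N, or if a joint passes its speed limit or range.

## Working session

There is one attempt and no reset: what is moved stays moved. The work goes in short steps, Python scripts to look and compute and a shell command to move; the robot and the scene stay as the last step left them, time stands still between calls to the robot, and variables do not carry over. Pictures are saved under pics/ and viewed, at most 10 in all, crops included, and the job is handed in when it is done.

```bash
mkdir -p pics; python3 - <<'E'
from bench import sensors, vision, r
import cv2
for n in("scene","top"):
    cv2.imwrite(f"pics/{n}0.png",vision.camera(n)[:,:,::-1]); print(n,vision.camera_model(n))
s=sensors.read_state();print({k:s[k] for k in("time","ee_pos","eef_rot","ft_force","width")})
E
```

```text
scene {'vertical_fov': 46.22620695476032, 'cx': 321.0310728276816, 'cy': 202.04079043740322, 'camera_from_world': array([[ 0.29547353,  0.95534418,  0.00358941, -0.10084944],
       [ 0.80332534, -0.24641938, -0.54216776, -0.31263919],
       [-0.51707232,  0.16307969, -0.8402626 ,  1.76277748],
       [ 0.        ,  0.        ,  0.        ,  1.        ]])}
top {'vertical_fov': 57.8419941810817, 'cx': 325.3630576738396, 'cy': 197.2825560564414, 'camera_from_world': array([[ 0.02592203, -0.99957554, -0.01329623, -0.0266355 ],
       [-0.99424755, -0.02439659, -0.10429097,  0.43197006],
       [ 0.10392232,  0.01592318, -0.99445794,  1.46926212],
       [ 0.        ,  0.        ,  0.        ,  1.        ]])}
{'time': 0.1, 'ee_pos': array([0.23681055, 0.57802627, 0.22182621]), 'eef_rot': array([ 1.93160120e-01,  9.81167037e-01, -6.38311885e-04, -8.19480131e-05]), 'ft_force': array([-1.08585399, -0.89707522,  0.09048019]), 'width': 0.08696043891750037}
```

View pics/scene0.png

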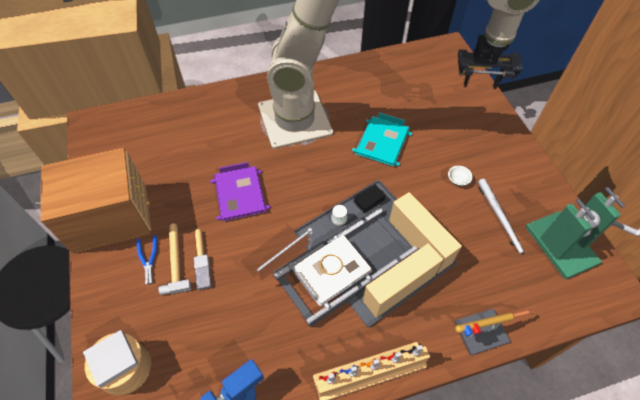

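View pics/top0.png

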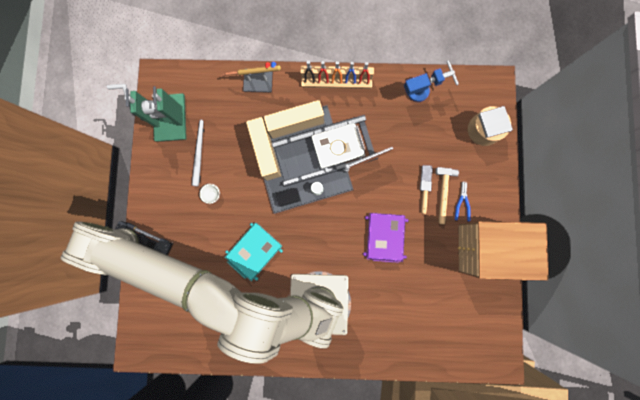

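The white slab on the rails, top (338,146) / scene (332,268), is the board. The turquoise one, top (253,250), and the purple one, top (385,237), are look-alikes off the rails. I'll confirm this in an enlarged crop.

```bash
python3 - <<'E'
import cv2,numpy as np
a=cv2.imread("pics/scene0.png")[175:325,250:470]; b=cv2.imread("pics/top0.png")[90:220,235:405]
a=cv2.resize(a,None,fx=3.6,fy=3.6,interpolation=3); b=cv2.resize(b,None,fx=4.5,fy=4.5,interpolation=3)
cv2.imwrite("pics/ca.png",a); cv2.imwrite("pics/cb.png",b)
E
```

```text
(no output)
```

View pics/ca.png

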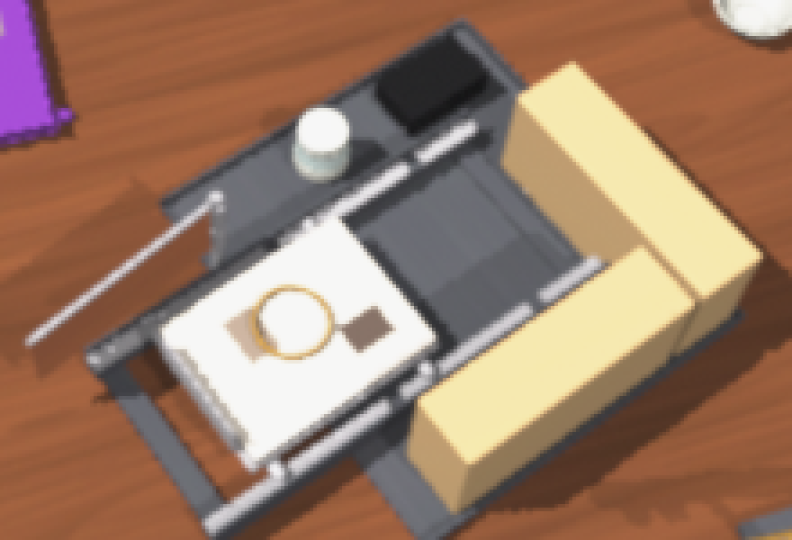

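View pics/cb.png

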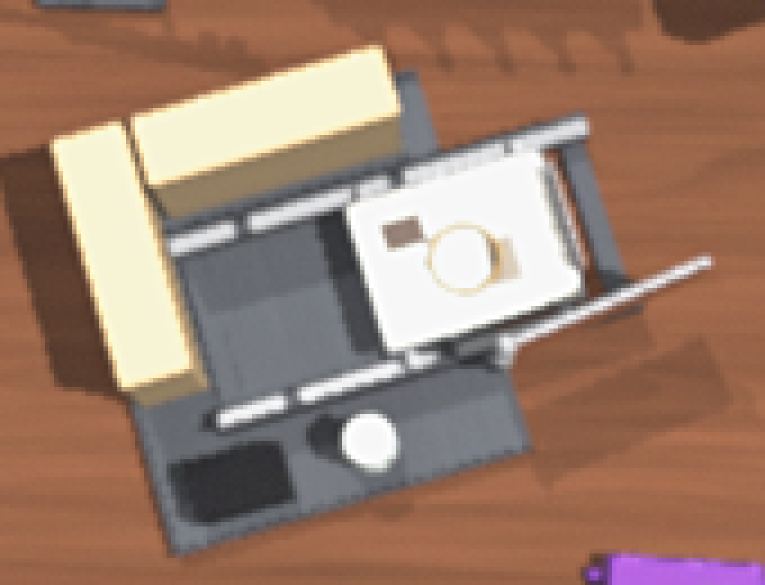

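```bash
cat > h.py <<'E'
import numpy as np
from bench import vision
def proj(n,P):
    m=vision.camera_model(n);T=m["camera_from_world"];f=200/np.tan(np.radians(m["vertical_fov"])/2)
    c=T[:3,:3]@np.asarray(P)+T[:3,3]; return np.array([m["cx"]+f*c[0]/c[2],m["cy"]+f*c[1]/c[2]])
def H(p,P):
    c,s=np.cos(p[2]),np.sin(p[2]); return np.array([p[0]+c*P[0]-s*P[1],p[1]+s*P[0]+c*P[1],P[2]])
E
python3 - <<'E'
from h import *
from scipy.optimize import least_squares
S=lambda u,v:("scene",np.array([250+u/3.6,175+v/3.6])); T=lambda u,v:("top",np.array([235+u/4.5,90+v/4.5]))
hp=lambda x,y,z:(lambda q:(x,y,z)); bp=lambda x,y,z:(lambda q:(q[3]+x,y,.03+z))
sh=lambda q:(-.118-.19*np.sin(q[4]),.108-.19*np.cos(q[4]),.127)
F=[("n++",hp(.075,.085,.028),S(412,160)),("n+-",hp(.075,-.085,.028),S(537,299)),("n--",hp(-.075,-.085,.028),S(395,402)),
("post",hp(-.118,.108,.13),S(217,200)),("end+",hp(-.26,.085,.036),S(97,358)),("end-",hp(-.26,-.085,.036),S(212,525)),
("n++",hp(.075,.085,.028),T(292,397)),("n+-",hp(.075,-.085,.028),T(242,226)),("n-+",hp(-.075,.085,.028),T(405,360)),
("post",hp(-.118,.108,.13),T(503,347)),("end-",hp(-.26,-.085,.036),T(588,127)),
("fc-",bp(.094,-.07,.025),S(435,340)),("fc+",bp(.094,.07,.025),S(330,222)),("fc+",bp(.094,.07,.025),T(385,352)),("fc-",bp(.094,-.07,.025),T(350,203)),
("barf",bp(.075,-.087,.008),S(427,370)),("barr",bp(-.075,-.087,.008),S(275,468)),
("sh",sh,S(30,340)),("sh",sh,T(708,262))]
fun=lambda q:np.concatenate([proj(o[0],H(q,f(q)))-o[1] for _,f,o in F])
best=min((least_squares(fun,[.6,0,a,-.08,1.5],loss="soft_l1") for a in(1.2,1.8,2.4,-1.5)),key=lambda r:r.cost)
q=best.x;print(np.round(q,4))
for (n,_,o),e in zip(F,fun(q).reshape(-1,2)):print(n,o[0],np.round(e,1))
np.save("q.npy",q)
E
```

```text
Traceback (most recent call last):
  File "h.py", line 4, in proj
    m=vision.camera_model(n);T=m["camera_from_world"];f=200/np.tan(np.radians(m["vertical_fov"])/2)
ValueError: time passes only in moves, steps and waits
```

```bash
cat > h.py <<'E'
import numpy as np
from bench import vision
M={n:vision.camera_model(n) for n in("scene","top")}
def proj(n,P):
    m=M[n];T=m["camera_from_world"];f=200/np.tan(np.radians(m["vertical_fov"])/2)
    c=T[:3,:3]@np.asarray(P)+T[:3,3]; return np.array([m["cx"]+f*c[0]/c[2],m["cy"]+f*c[1]/c[2]])
def H(p,P):
    c,s=np.cos(p[2]),np.sin(p[2]); return np.array([p[0]+c*P[0]-s*P[1],p[1]+s*P[0]+c*P[1],P[2]])
E
cat > fit.py <<'E'
from h import *
from scipy.optimize import least_squares
S=lambda u,v:("scene",np.array([250+u/3.6,175+v/3.6])); T=lambda u,v:("top",np.array([235+u/4.5,90+v/4.5]))
hp=lambda x,y,z:(lambda q:(x,y,z)); bp=lambda x,y,z:(lambda q:(q[3]+x,y,.03+z))
sh=lambda q:(-.118-.19*np.sin(q[4]),.108-.19*np.cos(q[4]),.127)
F=[("n++",hp(.075,.085,.028),S(412,160)),("n+-",hp(.075,-.085,.028),S(537,299)),("n--",hp(-.075,-.085,.028),S(395,402)),
("post",hp(-.118,.108,.13),S(217,200)),("end+",hp(-.26,.085,.036),S(97,358)),("end-",hp(-.26,-.085,.036),S(212,525)),
("n++",hp(.075,.085,.028),T(292,397)),("n+-",hp(.075,-.085,.028),T(242,226)),("n-+",hp(-.075,.085,.028),T(405,360)),
("post",hp(-.118,.108,.13),T(503,347)),("end-",hp(-.26,-.085,.036),T(588,127)),
("fc-",bp(.094,-.07,.025),S(435,340)),("fc+",bp(.094,.07,.025),S(330,222)),("fc+",bp(.094,.07,.025),T(385,352)),("fc-",bp(.094,-.07,.025),T(350,203)),
("barf",bp(.075,-.087,.008),S(427,370)),("barr",bp(-.075,-.087,.008),S(275,468)),
("sh",sh,S(30,340)),("sh",sh,T(708,262))]
fun=lambda q:np.concatenate([proj(o[0],H(q,f(q)))-o[1] for _,f,o in F])
best=min((least_squares(fun,[.6,0,a,-.08,1.5],loss="soft_l1") for a in(1.2,1.8,2.4,-1.5)),key=lambda r:r.cost)
q=best.x;print(np.round(q,4))
for (n,_,o),e in zip(F,fun(q).reshape(-1,2)):print(n,o[0],np.round(e,1))
np.save("q.npy",q)
from bench import sensors;s=sensors.read_state();print(s["time"],s["ee_pos"])
for n,P in dict(lipback=(q[3]-.096,0,.075),lipwait=(q[3]-.15,0,.17),lipend=(-.096,0,.07),hinge=(-.118,.108,.13)).items():print(n,np.round(H(q,P),4))
E
python3 fit.py
```

```text
[ 0.6095  0.0491  1.8854 -0.1205  1.4585]
n++ scene [ 0.  -0.1]
n+- scene [0.  0.8]
n-- scene [ 0.3 -1.1]
post scene [-0.3 -1.9]
end+ scene [-1.8 -0.3]
end- scene [-1.2 -0.6]
n++ top [-0.7  0.7]
n+- top [-0.8  0.2]
n-+ top [ 9.  -1.3]
post top [-0.1 -0.8]
end- top [-0.8 -0.9]
fc- scene [-0.2 -0.4]
fc+ scene [ 0.4 -2. ]
fc+ top [ 1.  -0.9]
fc- top [-0.8  0. ]
barf scene [0.  1.5]
barr scene [0.5 2.7]
sh scene [-0.5 -0.4]
sh top [-0.6 -0.7]
0.1 [0.23681055 0.57802627 0.22182621]
lipback [ 0.6765 -0.1568  0.075 ]
lipwait [ 0.6932 -0.2081  0.17  ]
lipend [ 0.6392 -0.0422  0.07  ]
hinge [ 0.5433 -0.0966  0.13  ]
```

The crop confirms it: the white board with the bangle sits on the rails at hearth x≈-0.12, and the shield stands open at ≈1.46 rad. The fit residuals are about 1 px, except for one mislabelled notch. Next I'll plan the transit.

```bash
cat > plan.py <<'E'
# plan.py hx hy z yawHearth(deg, tool y vs hearth x) n : rows from present pose to hearth-frame target
import sys;from h import *
from bench import sensors
from scipy.spatial.transform import Rotation as R
q=np.load("q.npy");s=sensors.read_state()
a=list(map(float,sys.argv[1:5]));n=int(sys.argv[5]);d=float(sys.argv[6]) if len(sys.argv)>6 else 0
Rt=R.from_quat(s["eef_rot"]);t=H(q,a[:3]);y=Rt.as_matrix()[:,1]
dy=np.degrees(q[2])+a[3]-np.degrees(np.arctan2(y[1],y[0]));dy=(dy+180)%360-180+360*d
print("dist",np.linalg.norm(t-s["ee_pos"]),"turn(tool)",-dy,"j",np.round(s["joint_positions"],2))
p=np.array(s["ee_pos"])
for i in range(n):
    u=Rt.inv().apply((t-p)/(n-i))/.03; u=np.round(u,2); k=round(-dy/n/8,2)
    print([u.tolist(),k],end=","); p=p+Rt.apply(u*.03); Rt=Rt*R.from_euler("z",k*8,degrees=True)
print("\nresid",t-p)
E
python3 plan.py -0.262 0 0.222 180 34
```

```text
dist 0.900729331713585 turn(tool) 139.70249966546925 j [-1.2   0.33 -0.06  1.46  0.02  1.35 -0.09]
[[-0.7, -0.54, 0.0], np.float64(0.51)],[[-0.74, -0.49, 0.0], np.float64(0.51)],[[-0.77, -0.43, 0.0], np.float64(0.51)],[[-0.8, -0.38, 0.0], np.float64(0.51)],[[-0.82, -0.32, 0.0], np.float64(0.51)],[[-0.84, -0.26, 0.0], np.float64(0.51)],[[-0.86, -0.2, 0.0], np.float64(0.51)],[[-0.87, -0.14, 0.0], np.float64(0.51)],[[-0.88, -0.07, 0.0], np.float64(0.51)],[[-0.88, -0.01, 0.0], np.float64(0.51)],[[-0.88, 0.05, 0.0], np.float64(0.51)],[[-0.88, 0.11, 0.0], np.float64(0.51)],[[-0.87, 0.18, 0.0], np.float64(0.51)],[[-0.85, 0.24, 0.0], np.float64(0.51)],[[-0.83, 0.3, 0.0], np.float64(0.51)],[[-0.81, 0.36, 0.0], np.float64(0.51)],[[-0.78, 0.41, 0.0], np.float64(0.51)],[[-0.75, 0.47, 0.0], np.float64(0.51)],[[-0.71, 0.52, 0.0], np.float64(0.51)],[[-0.68, 0.57, 0.0], np.float64(0.51)],[[-0.63, 0.61, 0.0], np.float64(0.51)],[[-0.59, 0.66, 0.0], np.float64(0.51)],[[-0.54, 0.7, 0.0], np.float64(0.51)],[[-0.49, 0.73, 0.0], np.float64(0.51)],[[-0.44, 0.77, 0.0], np.float64(0.51)],[[-0.38, 0.8, 0.0], np.float64(0.51)],[[-0.32, 0.82, 0.0], np.float64(0.51)],[[-0.26, 0.84, 0.0], np.float64(0.51)],[[-0.2, 0.86, 0.0], np.float64(0.51)],[[-0.14, 0.87, 0.0], np.float64(0.51)],[[-0.08, 0.88, 0.0], np.float64(0.51)],[[-0.02, 0.88, 0.01], np.float64(0.51)],[[0.05, 0.88, 0.0], np.float64(0.51)],[[0.11, 0.88, 0.01], np.float64(0.51)],
resid [ 2.50809138e-06 -8.12863187e-05  8.73672395e-06]
```

```bash
python3 -m crank '[[[-0.7,-0.54,0],0.51],[[-0.74,-0.49,0],0.51],[[-0.77,-0.43,0],0.51],[[-0.8,-0.38,0],0.51],[[-0.82,-0.32,0],0.51],[[-0.84,-0.26,0],0.51],[[-0.86,-0.2,0],0.51],[[-0.87,-0.14,0],0.51],[[-0.88,-0.07,0],0.51],[[-0.88,0,0],0.51],[[-0.88,0.05,0],0.51],[[-0.88,0.11,0],0.51]]' 0 10
python3 -m crank '[[[-0.87,0.18,0],0.51],[[-0.85,0.24,0],0.51],[[-0.83,0.3,0],0.51],[[-0.81,0.36,0],0.51],[[-0.78,0.41,0],0.51],[[-0.75,0.47,0],0.51],[[-0.71,0.52,0],0.51],[[-0.68,0.57,0],0.51],[[-0.63,0.61,0],0.51],[[-0.59,0.66,0],0.51],[[-0.54,0.7,0],0.51],[[-0.49,0.73,0],0.51]]'
python3 plan.py -0.262 0 0.222 180 10
```

```text
time: 1.6
ee_pos: [0.3978, 0.3023, 0.2226]
eef_rot: [0.584, 0.812, 0.0, -0.0]
ft_force: [0.1, 0.1, -0.3]
width: 0.0004
grip_force: 0.0
time: 3.1
ee_pos: [0.5584, 0.0278, 0.2225]
eef_rot: [0.868, 0.497, 0.0, -0.0]
ft_force: [0.3, -0.4, -0.2]
width: 0.0003
grip_force: 0.0
dist 0.26344304814393305 turn(tool) 41.51558685028948 j [-0.59  0.19  0.52  1.67 -0.1   1.31 -0.58]
[[-0.43, 0.76, 0.0], np.float64(0.52)],[[-0.37, 0.79, 0.0], np.float64(0.52)],[[-0.32, 0.82, 0.0], np.float64(0.52)],[[-0.26, 0.84, 0.0], np.float64(0.52)],[[-0.19, 0.86, 0.0], np.float64(0.52)],[[-0.13, 0.87, 0.0], np.float64(0.52)],[[-0.07, 0.88, 0.0], np.float64(0.52)],[[-0.0, 0.88, 0.01], np.float64(0.52)],[[0.06, 0.87, 0.0], np.float64(0.52)],[[0.12, 0.87, 0.01], np.float64(0.52)],
resid [-3.79350201e-05 -1.21974164e-04  1.16184513e-04]
```

```bash
python3 -m crank '[[[-0.43,0.76,0],0.52],[[-0.37,0.79,0],0.52],[[-0.32,0.82,0],0.52],[[-0.26,0.84,0],0.52],[[-0.19,0.86,0],0.52],[[-0.13,0.87,0],0.52],[[-0.07,0.88,0],0.52],[[0,0.88,0],0.52],[[0.06,0.87,0],0.52],[[0.12,0.87,0],0.52],[[0,0,0],0]]'
python3 plan.py -0.262 0 0.062 180 6
```

```text
time: 4.47
ee_pos: [0.6908, -0.2009, 0.2215]
eef_rot: [0.988, 0.156, -0.001, 0.001]
ft_force: [-0.8, 0.1, 0.3]
width: 0.0005
grip_force: 0.0
dist 0.1595162929422721 turn(tool) -0.08955258970274826 j [-0.2   0.62  0.69  1.19 -0.38  1.45 -0.81]
[[0.0, -0.01, 0.89], np.float64(-0.0)],[[0.0, -0.0, 0.89], np.float64(-0.0)],[[0.0, -0.01, 0.88], np.float64(-0.0)],[[0.0, -0.0, 0.89], np.float64(-0.0)],[[0.01, -0.01, 0.88], np.float64(-0.0)],[[0.0, -0.0, 0.89], np.float64(-0.0)],
resid [-3.04094153e-05  1.13719431e-04  8.71020686e-05]
```

```bash
python3 -m crank '[[[0,0,0.9],0],[[0,0,0.9],0],[[0,0,0.9],0],[[0,0,0.9],0],[[0,0,0.9],0],[[0,0,0.85],0],[[0,0,0],0]]'
python3 - <<'E'
from bench import vision
import cv2
a=vision.camera("scene")[175:325,250:470,::-1];b=vision.camera("top")[80:220,235:405,::-1]
a=cv2.resize(a,(800,545),interpolation=3);cv2.imwrite("pics/a1.png",a)
cv2.imwrite("pics/b1.png",cv2.resize(b,None,fx=4.2,fy=4.2,interpolation=3))
E
```

```text
time: 5.35
ee_pos: [0.6896, -0.1968, 0.0599]
eef_rot: [0.987, 0.158, -0.002, -0.001]
ft_force: [0.8, -0.2, -0.1]
width: 0.0006
grip_force: 0.0
```

View pics/a1.png

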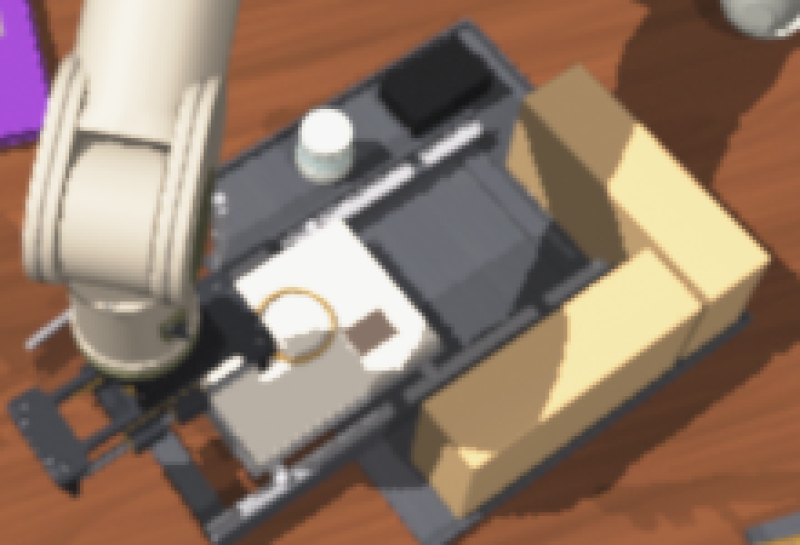

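The fingers are behind the lip (finger tip about a1 (215,370)), the board hasn't moved and the bangle (295,325) is clear. Next I ease forward to contact.

```bash
cat > w.py <<'E'
from h import *
from bench import sensors
q=np.load("q.npy");s=sensors.read_state();d=np.array(s["ee_pos"])-[q[0],q[1],0];c,n=np.cos(q[2]),np.sin(q[2])
f=s["ft_force"];print("hearth TCP mm",np.round(1e3*np.array([c*d[0]+n*d[1],-n*d[0]+c*d[1],d[2]]),1),"F",np.round([c*f[0]+n*f[1],-n*f[0]+c*f[1],f[2]],1),"t",s["time"])
E
python3 w.py
python3 -m crank '[[[0,-0.2,0],0],[[0,-0.2,0],0],[[0,-0.2,0],0],[[0,-0.15,0],0],[[0,0,0],0]]' >/dev/null; python3 w.py
python3 -m crank '[[[0,-0.1,0],0],[[0,-0.1,0],0]]'>/dev/null; python3 w.py
python3 -m crank '[[[0,-0.1,0],0],[[0,-0.1,0],0]]'>/dev/null; python3 w.py
python3 -m crank '[[[0,-0.1,0],0],[[0,-0.1,0],0]]'>/dev/null; python3 w.py
```

```text
hearth TCP mm [-260.    -1.3   62.9] F [ 0.3 -0.3  0.2] t 5.45
hearth TCP mm [-236.8   -1.1   62.1] F [ 0.  -0.1 -0.3] t 6.075
hearth TCP mm [-231.5   -0.7   62. ] F [0.1 0.3 0.8] t 6.325
hearth TCP mm [-225.2   -0.8   62. ] F [-0.5  0.7 -0.5] t 6.575
hearth TCP mm [-220.5   -0.5   62.1] F [-5.3  0.2 -1.1] t 6.825
```

```bash

python3 -m crank '[[[0,-0.1,0],0],[[0,-0.15,0],0],[[0,-0.15,0],0],[[0,-0.15,0],0],[[0,-0.15,0],0],[[0,-0.15,0],0],[[0,-0.15,0],0],[[0,-0.15,0],0],[[0,-0.15,0],0],[[0,-0.15,0],0],[[0,-0.1,0],0],[[0,0,0],0]]' >/dev/null; python3 w.py
python3 -m crank '[[[0,-0.1,0],0],[[0,-0.15,0],0],[[0,-0.15,0],0],[[0,-0.15,0],0],[[0,-0.15,0],0],[[0,-0.15,0],0],[[0,-0.15,0],0],[[0,-0.1,0],0],[[0,0,0],0]]' >/dev/null; python3 w.py
python3 - <<'E'
from bench import vision
import cv2
a=vision.camera("scene")[175:325,250:470,::-1];b=vision.camera("top")[80:220,235:405,::-1]
a=cv2.resize(a,None,fx=3.6,fy=3.6,interpolation=3);cv2.imwrite("pics/a2.png",a)
E
```

```text
hearth TCP mm [-172.9   -0.5   62.1] F [-3.7  0.1  0. ] t 8.325
hearth TCP mm [-139.7   -0.5   62. ] F [-2.9  1.1 -0.5] t 9.45
```

View pics/a2.png

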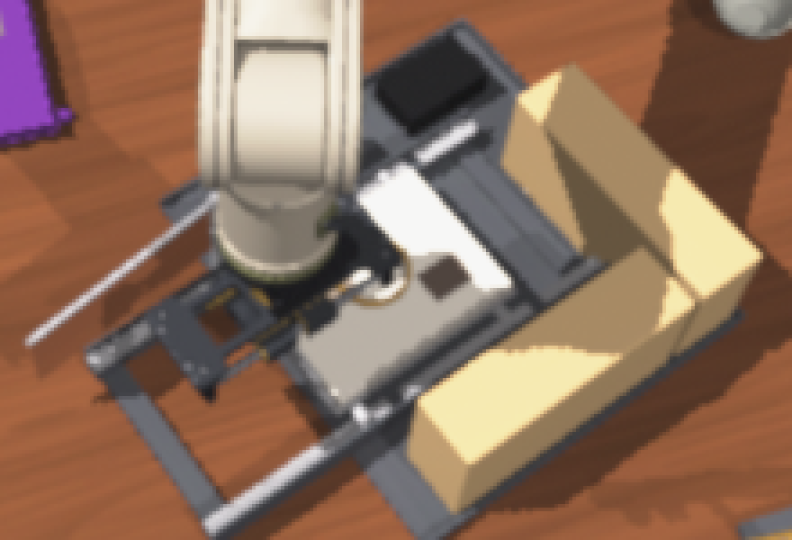

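The board is riding forward evenly: front corner at crop (513,285), rear bar end at (360,412). I'll turn those pixels into board x.

```bash
python3 - <<'E'
from h import *
q=np.load("q.npy")
for x,y,z,o1,o2 in((.094,-.07,.055,(435,340),(513,285)),(-.075,-.087,.038,(275,468),(360,412))):
  for o in(o1,o2):
    o=np.array([250+o[0]/3.6,175+o[1]/3.6]);X=np.arange(-.15,.03,.0005)
    e=[np.linalg.norm(proj("scene",H(q,(b+x,y,z)))-o) for b in X];print(round(X[np.argmin(e)],4),min(e))
E
```

```text
-0.1205 0.42975264635556654
-0.037 0.13781716090072454
-0.1175 2.5469519702973633
-0.0345 2.108875088527805
```

```bash

python3 -m crank '[[[0,-0.1,0],0],[[0,-0.15,0],0],[[0,-0.15,0],0],[[0,-0.15,0],0],[[0,-0.1,0],0],[[0,-0.1,0],0],[[0,-0.05,0],0],[[0,0,0],0]]' >/dev/null; python3 w.py
for i in 1 2 3; do python3 -m crank '[[[0,-0.05,0],0],[[0,0,0],0]]' >/dev/null; python3 w.py; done
```

```text
hearth TCP mm [-115.9   -0.4   62. ] F [-4.2  0.5 -0. ] t 10.55
hearth TCP mm [-113.8   -0.4   61.8] F [-3.   0.  -2.1] t 10.8
hearth TCP mm [-111.8   -0.8   62. ] F [ 0.8  0.1 -0.8] t 11.05
hearth TCP mm [-110.9   -0.6   62.1] F [ 0.1 -0.2 -0.1] t 11.3
```

Contact force vanished at TCP -112 mm, which suggests the bars rolled into the notches. I'll check by image.

```bash
python3 - <<'E'
from bench import vision
import cv2
a=vision.camera("scene")[175:325,250:470,::-1]
cv2.imwrite("pics/a3.png",cv2.resize(a,None,fx=3.6,fy=3.6,interpolation=3))
E
```

```text
(no output)
```

View pics/a3.png

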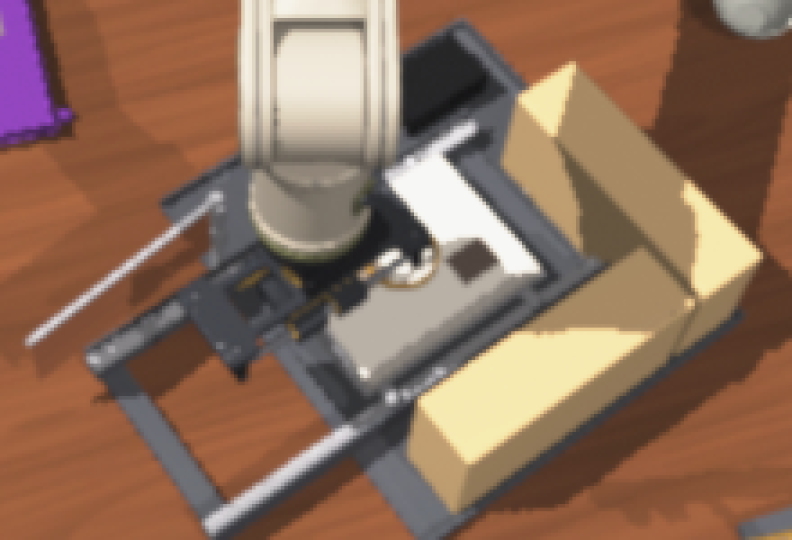

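```bash
python3 - <<'E'
from h import *
q=np.load("q.npy");I=lambda P:np.round((proj("scene",H(q,P))-[250,175])*3.6)
for b,z in((-.008,.03),(-.002,.025),(0,.025)):print(b,z,"corner",I((b+.094,-.07,z+.025)),"bar",I((b-.075,-.087,z+.008)))
E
for i in 1 2 ; do python3 -m crank '[[[0,-0.05,0],0],[[0,0,0],0]]' >/dev/null; python3 w.py; done
```

```text
-0.008 0.03 corner [540. 267.] bar [390. 400.]
-0.002 0.025 corner [545. 266.] bar [396. 399.]
0 0.025 corner [546. 265.] bar [398. 397.]
hearth TCP mm [-109.7   -0.5   62. ] F [-0.1  0.3  0.3] t 11.6
hearth TCP mm [-108.8   -0.4   62.1] F [-2.5 -0.4  1.2] t 11.85
```

```bash

for i in 1 2 3; do python3 -m crank '[[[0,-0.03,0],0],[[0,0,0],0]]' >/dev/null; python3 w.py; done
```

```text
hearth TCP mm [-108.5   -0.3   62.1] F [-5.8 -1.  -1.2] t 12.1
hearth TCP mm [-107.4   -0.2   62.1] F [-4.4  0.5 -0.7] t 12.35
hearth TCP mm [-106.4   -0.2   62.1] F [-3.9  0.9 -1. ] t 12.6
```

```bash

for i in 1 2 ; do python3 -m crank '[[[0,-0.03,0],0],[[0,0,0],0]]' >/dev/null; python3 w.py; done
python3 - <<'E'
from bench import vision
import cv2
cv2.imwrite("pics/now.png",vision.camera("scene")[:,:,::-1])
a=cv2.imread("pics/now.png")[240:300,320:410]
cv2.imwrite("pics/a4.png",cv2.resize(a,None,fx=8,fy=8,interpolation=3))
E
```

```text
hearth TCP mm [-105.7   -0.2   62.1] F [-6.3  0.2  0.3] t 12.85
hearth TCP mm [-1.055e+02 -1.000e-01  6.220e+01] F [-7.4  0.4 -1.3] t 13.1
```

View pics/a4.png

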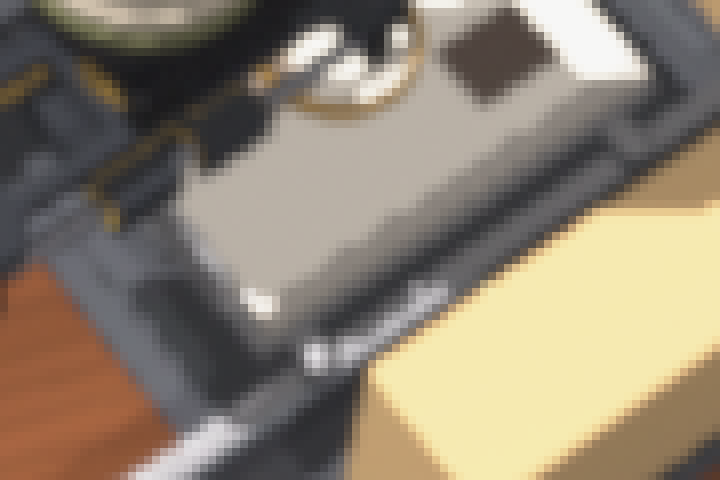

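The force rose to 7 N and motion stalled at -105.5 mm, so the bars are against the notch walls. The rear bar end at a4 (318,355) sits at the notch. I'll back off, rise and verify.

```bash

python3 -m crank '[[[0,0.2,0],0],[[0,0.5,0],0],[[0,0.8,0],0],[[0,0.5,-0.8],0],[[0,0.4,-1],0],[[0,0.4,-1],0],[[-0.5,0.5,-1],0],[[-1,0.5,-1],0],[[-1,0.2,0],0],[[-1,0,0],0],[[-1,0,0],0],[[0,0,0],0]]' >/dev/null; python3 w.py
python3 - <<'E'
from bench import vision
import cv2,numpy as np
a=vision.camera("scene")[175:325,250:470,::-1];b=vision.camera("top")[80:220,235:405,::-1]
a=cv2.resize(a,(800,545),interpolation=3);b=cv2.resize(b,None,fx=4.2,fy=4.2,interpolation=3)
cv2.imwrite("pics/a5.png",a);cv2.imwrite("pics/b5.png",b)
E
```

```text
hearth TCP mm [-225.6  136.3  206.6] F [-0.1 -0.7  0.5] t 14.65
```

View pics/a5.png

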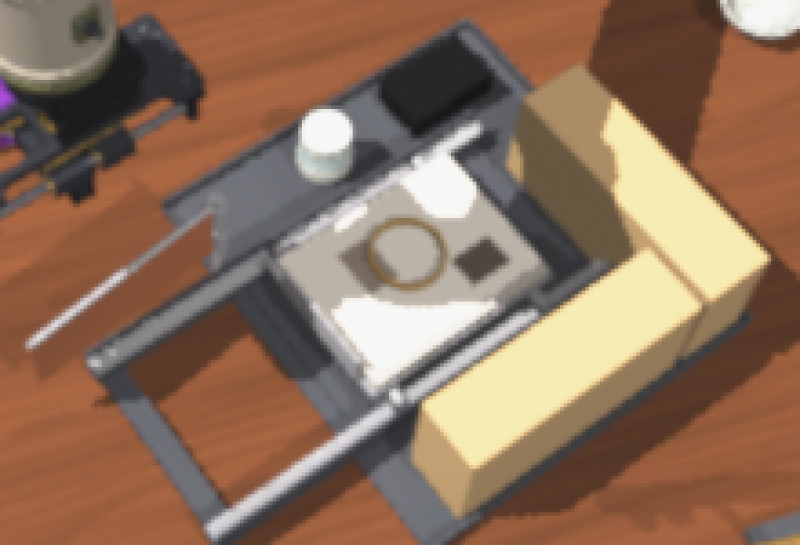

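The board sits with both bars in the notches: corner (552,272) and rear bar (398,397) match the prediction for x≈0, z=25 mm. The bangle (405,252) is in place and the shield is still open. Next is the shield arc.

```bash
python3 -m crank '[[[0,0.1,1],0],[[0,0.1,1],0],[[0,0,1],0],[[0,0,0.85],0],[[0,0,0],0]]' >/dev/null; python3 w.py
python3 - <<'E'
import numpy as np
hx=np.array([-.118,.108]);p=None
P=[]
for t in np.linspace(1.46,0,19):
    u=np.array([-np.sin(t),-np.cos(t)]);n=np.array([-np.cos(t),np.sin(t)])
    d=.0015+.0095*np.sin(t)+.011*np.cos(t)
    P.append(hx+.12*u+d*n)
P=np.array(P);print("start mm",P[0]*1e3,"end",P[-1]*1e3)
print([[round(-b/.03,2),round(-a/.03,2)] for a,b in np.diff(P,axis=0)])
E
```

```text
hearth TCP mm [-229.4  134.3   88.6] F [-0.3 -0.5  0.5] t 15.375
start mm [-238.60851288  106.81509491] end [-130.5  -12. ]
[[np.float64(0.3), np.float64(-0.01)], [np.float64(0.3), np.float64(-0.03)], [np.float64(0.3), np.float64(-0.06)], [np.float64(0.3), np.float64(-0.08)], [np.float64(0.29), np.float64(-0.11)], [np.float64(0.29), np.float64(-0.13)], [np.float64(0.28), np.float64(-0.15)], [np.float64(0.27), np.float64(-0.18)], [np.float64(0.26), np.float64(-0.2)], [np.float64(0.24), np.float64(-0.22)], [np.float64(0.22), np.float64(-0.24)], [np.float64(0.2), np.float64(-0.27)], [np.float64(0.18), np.float64(-0.28)], [np.float64(0.16), np.float64(-0.3)], [np.float64(0.13), np.float64(-0.32)], [np.float64(0.11), np.float64(-0.33)], [np.float64(0.08), np.float64(-0.34)], [np.float64(0.05), np.float64(-0.35)]]
```

```bash

python3 -m crank '[[[0.3,0.15,0],0],[[0.3,0.15,0],0],[[0.3,0,0],0],[[0.3,0,0],0],[[0.3,-0.03,0],0],[[0.3,-0.06,0],0],[[0.3,-0.08,0],0],[[0.29,-0.11,0],0],[[0.29,-0.13,0],0],[[0.28,-0.15,0],0],[[0.27,-0.18,0],0]]' >/dev/null; python3 w.py
python3 -m crank '[[[0.26,-0.2,0],0],[[0.24,-0.22,0],0],[[0.22,-0.24,0],0],[[0.2,-0.27,0],0],[[0.18,-0.28,0],0],[[0.16,-0.3,0],0],[[0.13,-0.32,0],0],[[0.1,-0.33,0],0],[[0,0,0],0]]' >/dev/null; python3 w.py
```

```text
hearth TCP mm [-216.5   36.8   90.5] F [-0.5  1.9  0.4] t 16.75
hearth TCP mm [-150.5   -7.8   90.5] F [-0.3  0.2 -0. ] t 17.875
```

```bash

python3 -m crank '[[[0.06,-0.25,0],0],[[0,-0.2,0],0],[[0,0,0],0]]' >/dev/null; python3 w.py
for i in 1 2 3; do python3 -m crank '[[[0,-0.1,0],0],[[0,0,0],0]]' >/dev/null; python3 w.py; done
```

```text
hearth TCP mm [-137.6   -9.1   90.5] F [ 0.2  0.1 -1. ] t 18.25
hearth TCP mm [-135.5   -8.8   90.6] F [ 0.6 -0.4 -0. ] t 18.5
hearth TCP mm [-135.2   -8.7   90.8] F [-8.6 -3.1 -4.5] t 18.75
hearth TCP mm [-135.2   -8.6   91. ] F [-18.4  -6.3  -7.9] t 19.0
```

```bash

python3 -m crank '[[[0,0.2,0],0],[[0,0.6,0],0],[[0,1,0],0],[[0,1,-0.5],0],[[0,0.5,-1],0],[[-0.5,0,-1],0],[[-1,0,-1],0],[[-1,0.5,0],0],[[-1,0.5,0],0],[[-1,0.5,0],0],[[-1,0.5,0],0],[[0,0,0],0]]' >/dev/null; python3 w.py
python3 - <<'E'
from bench import vision
import cv2,numpy as np
a=vision.camera("scene")[175:325,250:470,::-1];b=vision.camera("top")[80:230,235:405,::-1]
a=cv2.resize(a,(430,293),interpolation=3);b=cv2.resize(b,(360,318),interpolation=3)
c=np.zeros((318,790,3),np.uint8);c[:293,:430]=a;c[:,430:]=b
cv2.imwrite("pics/c6.png",c)
from h import *
q=np.load("q.npy")
for t in(0,.1,.2):
  P=H(q,(-.118-.19*np.sin(t),.108-.19*np.cos(t),.127));u=proj("scene",P)-[250,175];v=proj("top",P)-[235,80]
  print(t,np.round(u*430/220),np.round(v*360/170+[430,0]))
E
```

```text
hearth TCP mm [-291.5  158.8  196.1] F [ 0.1 -1.1 -0. ] t 20.5
0 [194. 203.] [637.  86.]
0.1 [183. 210.] [647.  84.]
0.2 [171. 216.] [657.  82.]
```

View pics/c6.png

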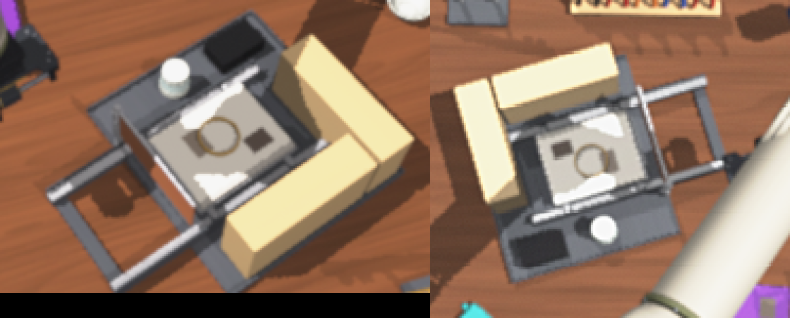

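The shield's free end is at scene-crop (195,208) and top-crop (640,86), which matches 0 rad (shut). The board and bangle are in place, and the jar and charcoal haven't moved. Handing in.

```bash
python3 -c "
from bench import r
print(r.close_job())"
```

```text
the job is handed in; nothing more can be done
None
```

The job is handed in at about 20.5 s: the board is seated in its notches with the bangle riding on it, and the heat shield is pushed shut against its stop, as far as the camera images and contact forces show; the interface returned no verdict.

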